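Sort two mixed-up holders on the bench gauge

TASK

Two blue holders got mixed up and one of them was bored too small: try them on the steel gauge pin of the bench gauge, bore first, pushing lightly along the deck and never forcing. Leave the one that fits pushed fully home on the pin, up against the end block, and lay the undersize one flat in the red reject tray. Leave everything else on the bench where it is.

Things in the scene. Friction and masses are not known exactly. Their poses are not given: they have to be found in the camera images.
- holder_1_center (a point): blue holder: square metal sleeve lying on its side, 44 mm wide and high, 75 mm long, 0.35 kg. One end open: round bore 59 mm deep; other end closed by a copper plate. Point: its centre, half-way up; x points out of the bore, z up. One holder is bored 30.5 mm and goes over the pin, the other 23 mm and stops at its tip; nobody knows which is which
- holder_2_center (a point): blue holder: square metal sleeve lying on its side, 44 mm wide and high, 75 mm long, 0.35 kg. One end open: round bore 59 mm deep; other end closed by a copper plate. Point: its centre, half-way up; x points out of the bore, z up. The other of the pair; alike but for the bore
- gauge: bench gauge, fixed. Origin: under the centre of its steel base plate (210 mm along x, 110 along y, top at z = 10 mm). A holder is pushed along +x. At x = 85 mm stands the face of the end block (62 mm high, 20 mm thick, screw on top to z = 80 mm; green handle behind it to x = 160 mm). Holder home: open end on that face, centre at x = 47.5 mm; an undersize one stops with its centre at x = 3.5 mm
- deck (a point): on the plate's top, midway between two low guide rails (52 mm apart, 98 mm long, 6 mm high, 8 mm wide), at gauge x = -52, z = 10 mm: the loading deck, open behind and above; axes as the gauge
- mouth (a point): on the plate's top at gauge x = 19 mm, where two tall cheeks begin: 48 mm apart, 46 mm high, 18 mm thick, up to the end block, open above; before them a flared mouth 59 mm wide at x = 4 mm. A holder that is home sticks 9 mm out of the cheeks
- pin_tip (a point): centre of the tip of the steel gauge pin: 26 mm diameter, 45 mm long, 2.5 mm chamfer, level, 22 mm above the plate's top (so in line with the bore of a holder lying there), pointing to the gauge's -x; axes as the gauge
- reject_tray: red open plastic tray, fixed, 140 mm along its x by 170 mm along its y outside, walls 4 mm thick and 26 mm high, floor 4 mm thick. Origin: centre of its underside
- stock_tray: grey open tray of the same size with copper blanks in it, fixed; only an obstacle. Origin: centre of its underside
- oil_bottle: bystander, loose, to be left where it is: amber bottle, 44 mm in diameter, 105 mm high, upright beside the gauge. Origin: centre of its underside
- part_box: bystander, loose, to be left where it is: flat white box with clear lid, 62 x 62 x 26 mm, beside the gauge. Origin: centre of its underside
- graver: bystander, loose, to be left where it is: graver with a mushroom-shaped wooden handle (34 mm across), 115 mm long along its x, steel to +x. Origin: under its middle
- brush: bystander, loose, to be left where it is: bench brush 120 mm long, along its x. Origin: its middle, on the bench
- flux_jar: bystander, loose, to be left where it is: glass jar with metal lid, 60 mm in diameter, 62 mm high. Origin: centre of its underside
- screwdriver: bystander, loose, to be left where it is: screwdriver 130 mm long, along its x. Origin: its middle, on the bench
- tweezer_block: bystander, loose, to be left where it is: wooden block 70 x 90 x 35 mm with steel pins and a red handle standing up to 81 mm. Origin: centre of its underside

How it is judged:
By the outcome, as a careful person would: the job done as asked, in the order asked, and still so for the second after the job is handed in, with the robot touching nothing.
It also fails if it takes over 72 s, if anything falls off the work surface, if the arm or the gripper's body presses on something with over 40 N, if the wrist force passes 120 N, or if a joint passes its speed limit or range.

ROBOT

A 7-joint arm with a two-finger parallel gripper is mounted at the origin on the work surface. World frame = base frame: x ahead of the robot, y to its left, z up, the work surface at z = 0. Lengths are in m, angles in rad, forces in N, time in s.
With the tool pointing down it reaches from about 0.425 to 0.925 m from the base axis. Payload 6.8 kg.
Tool frame: the origin (TCP) lies midway between the tips of the shut fingers; the grasp point (between the pads) lies 19 mm behind it; z points along the fingers, y is the line along which they close (so a half turn about z gives the same grasp; the last joint's range is limited). The gripper opens to 85 mm and grips with 20 to 120 N. Pads are 22 mm wide; open, the fingers measure 114 mm over their backs; the gripper's body (76 mm by 85 mm) begins 54 mm behind the grasp point. The pads swing forward as they close: fully open they stand 13 mm farther back than shut.
Start: joints at [1.149, 0.477, 0.022, 1.555, -0.011, 1.109, -0.083], TCP at [0.208, -0.642, 0.231] pointing down, gripper open.
Joint ranges: [-2.96, 2.96], [-0.34, 2.1], [-1.41, 1.46], [0.24, 2.44], [-1.37, 4.51], [0.17, 1.92], [-2.96, 2.96]. Speed limits (rad/s): [2.39, 2.39, 3.14, 3.14, 3.14, 3.14, 3.14].

INTERFACE

Orientations are given as a unit quaternion [w, x, y, z].
In Python, from station import * gives the robot as it stands. The module is installed in compiled form; this text tells all that it offers.
- The arm moves only by the shell command python3 -m jog 'ROWS' [OPENING] [FORCE]. ROWS is JSON, a list of rows, each an object of numbers: "x", "y", "z": the shift along the tool's x, y, z in m; "ax", "ay", "az": the turn, a rotation vector about the tool's x, y, z in rad. In form: [{"x": .., "y": .., "z": .., "ax": .., "ay": .., "az": ..}, ...]. A call has 1 to 12 rows; each row is the pose to reach, as a shift and turn from the pose commanded when the call began, along the tool's axes at that moment; what a row does not reach only later rows make up. A row lasts 1/10 s, in which the tool goes at most 50 mm and 8.59 degrees, less where a joint would pass 70% of its speed; a pose out of reach is approached as far as the arm can. A call with a gripper value outside its range is refused whole. OPENING is the opening, from 0 (shut) to 1 (fully open), set as the call begins (- or left out, the last holds). The fingers move at their own pace and stop on an object; FORCE is the grip in N (left out, the last holds). Time passes only in rows, so rows that repeat a pose let the fingers close. It gives the time, the measured TCP pose, the force, the opening and the grip force at its end, in the units of the state.
- get_obs(): the state, without advancing time (a new reading comes with each control period).
- read_camera(name): name is "side" or "top"; returns the picture (384x512x3 uint8, red, green, blue); there is no depth.
- camera_params(name): a dict with "K" (3x3 intrinsics, pixels), "D" ([k1, k2, p1, p2, k3] as OpenCV has them; the pictures are not rectified), "origin" and "attitude" of the camera in the world. Camera axes: x right, y up, looking along -z (the intrinsics and any distortion apply to the point x, -y, -z); pixel columns grow to the right and rows downward; lengths in m; the calibration is good to about 2 mm. A picture is of the moment at which its call begins. camera_params takes no time and is no camera call.
- hand_in(): hands the job in; it is judged then, once.
The state is a dict: "t": time; "q": joint angles; "joint_vel": joint speeds; "joint_torque": joint torques, N m; "eef_pos": TCP position; "tool_rot": TCP orientation; "contact_force": force on the tool from outside, world axes, zero at the start; "torque": the same for the moment, N m; "gripper_width": opening from 0.0 (shut) to 1.0 (fully open); "grasp_force": force on a finger pad.
Only numpy, scipy, OpenCV 4.12 (cv2) and the standard library are available. Lean on these libraries where they do the work, as an engineer would, in place of code of your own. Each camera call takes 0.05 s, during which the arm holds its last target. There are 200 camera calls.

## Working session

There is one attempt and no reset: what is moved stays moved. The work goes in short steps, Python scripts to look and compute and a shell command to move; the robot and the scene stay as the last step left them, time stands still between calls to the robot, and variables do not carry over. Pictures are saved under pics/ and viewed, at most 10 in all, crops included, and the job is handed in when it is done.

```bash
mkdir -p pics
cat > h.py <<'E'
from station import *
import numpy as np, cv2
from scipy.spatial.transform import Rotation as R
def cam(n):
    p=camera_params(n); K=np.array(p["K"]);D=np.array(p["D"],float);o=np.array(p["origin"]);a=np.array(p["attitude"])
    M=a if a.shape==(3,3) else R.from_quat(a,scalar_first=True).as_matrix()
    return K,D,o,M
def ray(n,uv):
    K,D,o,M=cam(n); q=cv2.undistortPoints(np.array(uv,float).reshape(-1,1,2),K,D).reshape(-1,2)
    d=np.c_[q[:,0],-q[:,1],-np.ones(len(q))]@M.T
    return o,d/np.linalg.norm(d,axis=1)[:,None]
def onz(n,uv,z):
    o,d=ray(n,uv); return o+d*((z-o[2])/d[:,2])[:,None]
def tri(uv1,uv2,n1="top",n2="side"):
    o1,d1=ray(n1,uv1);o2,d2=ray(n2,uv2);out=[]
    for a,b in zip(d1,d2):
        s=np.linalg.lstsq(np.c_[a,-b],o2-o1,rcond=None)[0];p,q=o1+a*s[0],o2+b*s[1];out.append([*((p+q)/2),np.linalg.norm(p-q)])
    return np.array(out)
def proj(n,P):
    K,D,o,M=cam(n);c=(np.array(P,float).reshape(-1,3)-o)@M;c=c*[1,-1,-1]
    return cv2.projectPoints(c,np.zeros(3),np.zeros(3),K,D)[0].reshape(-1,2)
def save(n,f):
    im=read_camera(n);cv2.imwrite(f"pics/{f}.png",im[:,:,::-1]);return im
E
python3 - <<'E'
from h import *
for n in("top","side"):
    im=save(n,n+"0");np.save(n+"0.npy",im)
    cv2.imwrite(f"pics/{n}0b.png",cv2.resize(im[:,:,::-1],(800,600),interpolation=cv2.INTER_CUBIC))
    K,D,o,M=cam(n);print(n,K.round(1).tolist(),D,o.round(3),M.round(3).tolist())
print(get_obs())
E
```

```text
top [[460.9, 0.0, 257.4], [0.0, 460.9, 186.8], [0.0, 0.0, 1.0]] [-0.16317096  0.          0.          0.          0.        ] [0.442 0.021 1.336] [[-0.03, 0.995, -0.091], [-1.0, -0.029, 0.006], [0.003, 0.091, 0.996]]
side [[475.1, 0.0, 258.1], [0.0, 475.1, 199.1], [0.0, 0.0, 1.0]] [-0.06341409  0.          0.          0.          0.        ] [-0.046  0.873  0.888] [[-0.819, 0.355, -0.45], [-0.573, -0.51, 0.641], [-0.002, 0.783, 0.622]]
{'t': 0.1, 'q': array([ 1.14889145,  0.47770642,  0.02233122,  1.55633762, -0.01147674,
        1.10929259, -0.08308096]), 'joint_vel': array([ 0.00077726, -0.00104677, -0.0006376 , -0.00211182, -0.00010702,
       -0.00097778, -0.00041711]), 'joint_torque': array([ 5.12134153e-03, -5.97754633e+01,  1.61416054e+00, -2.81953901e+01,
        1.29204086e-02,  4.95304470e-03,  2.46947235e-05]), 'eef_pos': array([ 0.20818786, -0.6415417 ,  0.23043643]), 'tool_rot': array([-7.84981517e-04,  9.87711053e-01,  1.56288911e-01, -1.91179600e-04]), 'contact_force': array([-0.60317815,  0.36746398, -0.32107357]), 'torque': array([-0.02367002,  0.02906472,  0.00985889]), 'grasp_force': 0.0, 'gripper_width': 1.0030380542250534}
```

View pics/top0b.png

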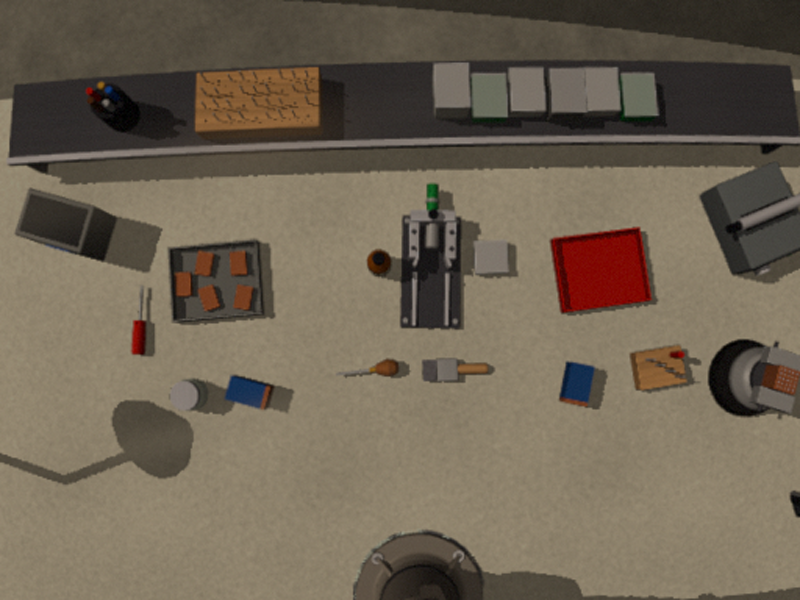

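View pics/side0b.png

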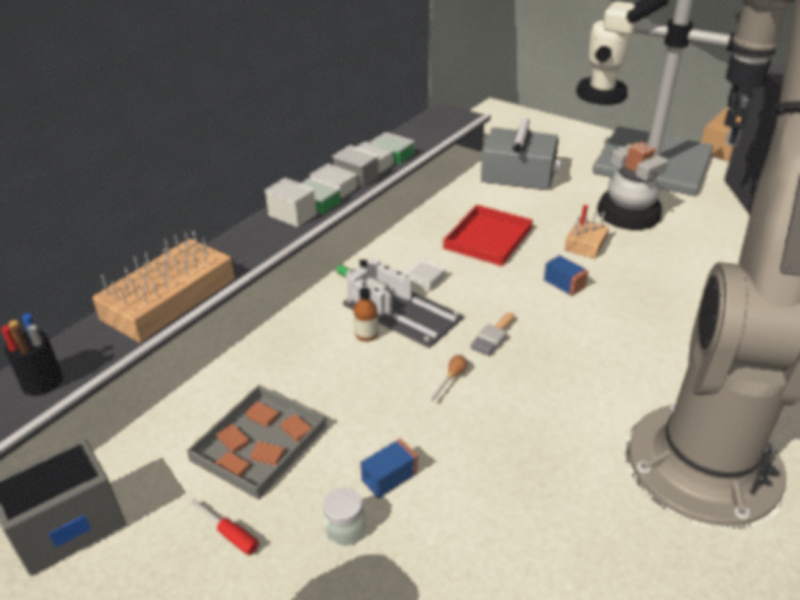

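The top view (800x600) shows holder A at about (250,392) with copper to the right, holder B at (577,383) with copper at the bottom, the gauge at (431,270) and the red tray at (602,270). In the side view A is at (390,468), B at (565,275) and the gauge at (400,300). Next I'll measure the holders and zoom in on the gauge.

```bash
cat > m.py <<'E'
from h import *
def blobs(im,kind):
    h=cv2.cvtColor(im,cv2.COLOR_RGB2HSV)
    if kind=="blue": m=cv2.inRange(h,(100,110,40),(125,255,255))
    else: m=cv2.inRange(h,(0,200,90),(4,255,255))|cv2.inRange(h,(176,200,90),(180,255,255))
    cs=cv2.findContours(m,cv2.RETR_EXTERNAL,cv2.CHAIN_APPROX_NONE)[0]
    return [c for c in cs if cv2.contourArea(c)>120]
E
python3 - <<'E'
from m import *
t=np.load("top0.npy");s=np.load("side0.npy")
for n,im in(("top",t),("side",s)):
    for k in("blue","red"):
        for c in blobs(im,k):
            b=cv2.boxPoints(cv2.minAreaRect(c));z=.044 if k=="blue" else .026
            print(n,k,cv2.contourArea(c),b.round(1).tolist())
            if n=="top":
                w=onz(n,b,z);print(w[:,:2].round(4).tolist(),w.mean(0).round(4),np.linalg.norm(w[1]-w[0]).round(4),np.linalg.norm(w[2]-w[1]).round(4))
def crop(im,x,y,w,h,f,k):
    cv2.imwrite(f"pics/{f}.png",cv2.resize(im[y:y+h,x:x+w,::-1],None,fx=k,fy=k,interpolation=cv2.INTER_CUBIC))
a=cv2.resize(t[110:220,225:335],(550,550)[:2],interpolation=cv2.INTER_CUBIC)
crop(t,240,110,75,110,"gt",5)
g=cv2.resize(s[155:230,210:310],(800,600),interpolation=cv2.INTER_CUBIC);cv2.imwrite("pics/gs.png",g[:,:,::-1])
hs=[cv2.resize(q,(390,290),interpolation=cv2.INTER_CUBIC) for q in(s[275:325,220:287],s[155:205,335:402],t[225:275,135:202],t[220:270,340:407])]
cv2.imwrite("pics/hold.png",np.vstack([np.hstack(hs[:2]),np.hstack(hs[2:])])[:,:,::-1])
E
```

```text
top blue 302.0 [[143.8000030517578, 254.6999969482422], [147.5, 239.89999389648438], [169.39999389648438, 245.39999389648438], [165.6999969482422, 260.20001220703125]]
[[0.3772, 0.3383], [0.4186, 0.3269], [0.402, 0.2647], [0.3607, 0.2761]] [0.3896 0.3015 0.044 ] 0.043 0.0643
top blue 357.0 [[358.5, 253.3000030517578], [363.0, 231.1999969482422], [380.1000061035156, 234.60000610351562], [375.70001220703125, 256.70001220703125]]
[[0.3635, -0.2657], [0.4252, -0.2809], [0.4136, -0.3299], [0.3518, -0.3145]] [ 0.3885 -0.2977  0.044 ] 0.0635 0.0503
top red 2075.0 [[352.5, 153.1999969482422], [409.8999938964844, 145.39999389648438], [416.20001220703125, 191.6999969482422], [358.79998779296875, 199.5]]
[[0.6509, -0.2654], [0.6704, -0.4388], [0.5335, -0.4491], [0.5161, -0.2771]] [ 0.5927 -0.3576  0.026 ] 0.1745 0.1373
side blue 224.5 [[30.799999237060547, 340.6000061035156], [53.599998474121094, 329.20001220703125], [58.0, 338.0], [35.20000076293945, 349.3999938964844]]
side blue 634.0 [[227.5, 298.70001220703125], [254.5, 280.70001220703125], [267.3999938964844, 300.1000061035156], [240.39999389648438, 318.1000061035156]]
side blue 236.0 [[346.70001220703125, 176.8000030517578], [354.6000061035156, 162.5], [371.20001220703125, 171.6999969482422], [363.20001220703125, 186.0]]
```

View pics/gt.png

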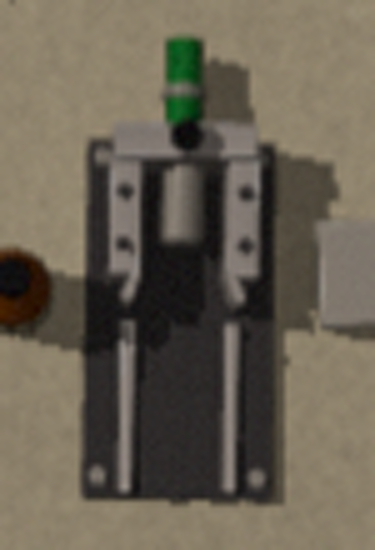

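View pics/gs.png

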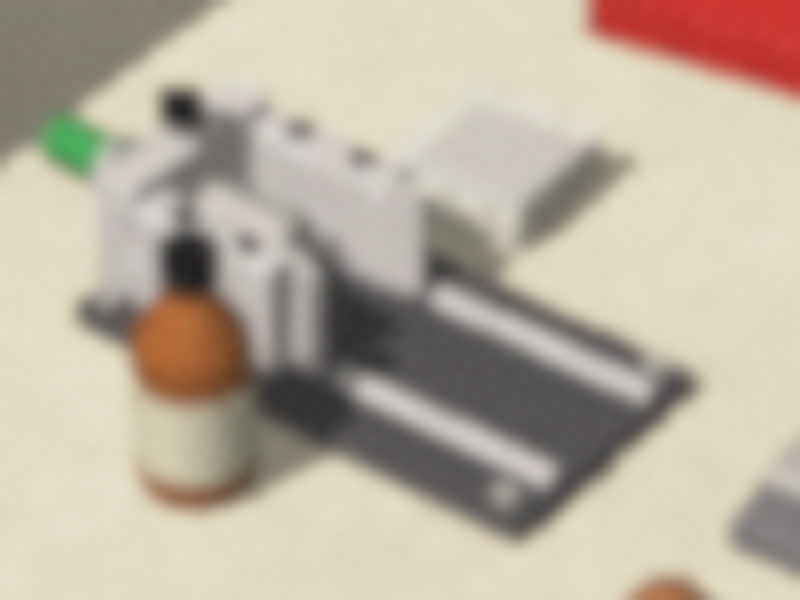

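View pics/hold.png

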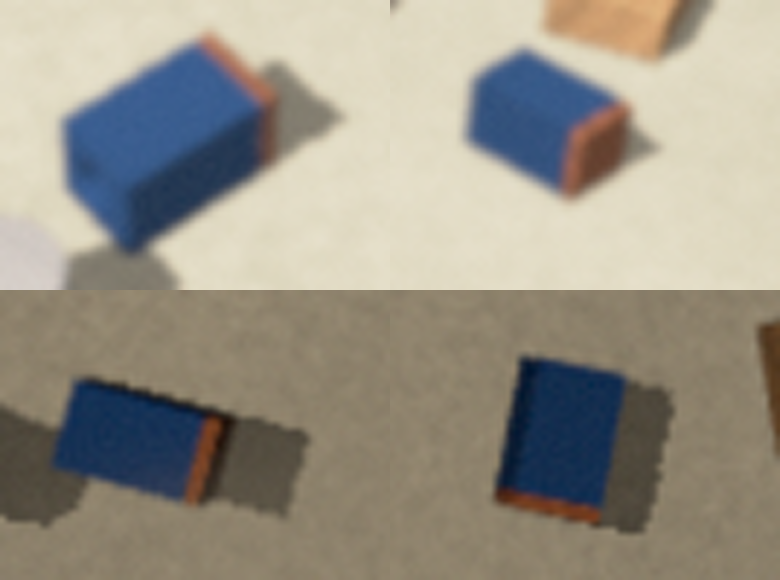

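The zooms show the gauge pointing almost along world +x. The rails end at about (125,492) and (229,492) in the top crop, the pin tip is at (182,245), and A's bore faces +y while B's faces +x. Now I'll triangulate.

Run:
```python
from h import *
np.set_printoptions(precision=4,suppress=True)
A=tri([[148.4,240.2],[144.4,255.5],[168.5,261.7],[172.5,246.8]],[[231.2,296],[242.3,307.8],[266.7,291.9],[255.2,281]])
B=tri([[364.9,232.4],[380.4,234.6],[376.6,260],[361.5,257]],[[348.7,168.8],[358.2,163.1],[376.2,172.8],[365.6,178.6]])
def fr(w,i,j):  # bore edge ids i, plate ids j
    a=w[i].mean(0)[:2];b=w[j].mean(0)[:2];d=a-b;return (a+b)/2,np.degrees(np.arctan2(d[1],d[0])),np.linalg.norm(d)
print("A",A,fr(A,[0,1],[2,3]));print("B",B,fr(B,[0,1],[2,3]))
ta=onz("top",[[148.4,240.2],[144.4,255.5],[168.5,261.7],[172.5,246.8]],.044);tb=onz("top",[[364.9,232.4],[380.4,234.6],[376.6,260],[361.5,257]],.044)
print("topA",fr(ta,[0,1],[2,3]),"topB",fr(tb,[0,1],[2,3]))
g=lambda L:[[240+u/5-.4,110+v/5-.4] for u,v in L]
s=lambda L:[[210+u/8-.4,155+v/8-.4] for u,v in L]
P=onz("top",g([(83,497),(273,500),(90,143),(275,143)]),.01);print("plate",P)
r=onz("top",g([(125,492),(229,492),(127,320),(233,320)]),.016);print("rails",r)
print("cheek in edges",onz("top",g([(141,275),(231,275),(141,160),(230,160)]),.056))
print("pin",onz("top",g([(182,245),(182,168)]),.040), "handle",onz("top",g([(185,38)]),.04))
print("plate tri",tri(g([(83,497),(273,500)]),s([(517,540),(697,383)])))
print("rail tri",tri(g([(125,492),(229,492)]),s([(545,470),(645,390)])))
```

```text
A [[0.4163 0.3251 0.0375 0.0029]
 [0.3741 0.3378 0.0381 0.0011]
 [0.3552 0.2689 0.0387 0.0017]
 [0.3967 0.2566 0.0383 0.002 ]] (array([0.3856, 0.2971]), np.float64(74.32218817444361), np.float64(0.07137574468881583))
B [[ 0.4217 -0.2869  0.0414  0.0003]
 [ 0.4124 -0.3322  0.0413  0.0027]
 [ 0.3424 -0.3177  0.0404  0.0003]
 [ 0.3548 -0.2736  0.0394  0.0052]] (array([ 0.3828, -0.3026]), np.float64(-11.47133768071618), np.float64(0.06980409057093984))
topA (array([0.3866, 0.2963]), np.float64(74.23613848927951), np.float64(0.071003327581907)) topB (array([ 0.3826, -0.3019]), np.float64(-10.747811924615506), np.float64(0.07117758924891966))
plate [[ 0.4987  0.0182  0.01  ]
 [ 0.4937 -0.0911  0.01  ]
 [ 0.7053  0.0081  0.01  ]
 [ 0.7023 -0.1002  0.01  ]]
rails [[ 0.5006 -0.0059  0.016 ]
 [ 0.4988 -0.0655  0.016 ]
 [ 0.5997 -0.0101  0.016 ]
 [ 0.598  -0.0713  0.016 ]]
cheek in edges [[ 0.6201 -0.0178  0.056 ]
 [ 0.6187 -0.0683  0.056 ]
 [ 0.6856 -0.0199  0.056 ]
 [ 0.6842 -0.0701  0.056 ]]
pin [[ 0.6389 -0.0422  0.04  ]
 [ 0.6833 -0.0437  0.04  ]] handle [[ 0.7592 -0.0481  0.04  ]]
plate tri [[ 0.4988  0.0181  0.001   0.0007]
 [ 0.4928 -0.0925  0.0021  0.0026]]
rail tri [[ 0.5013 -0.0055  0.0158  0.0017]
 [ 0.4985 -0.0659  0.0137  0.0009]]
```

```bash
cat > go.py <<'E'
from h import *
import sys
# go.py x y z yawdeg : shift in tool axes + az (tool x along yaw, mod half turn)
def go(x,y,z,yaw):
    o=get_obs();M=R.from_quat(o["tool_rot"],scalar_first=True)
    d=M.inv().apply(np.array([x,y,z])-o["eef_pos"])
    tx=M.as_matrix()[:,0];cur=np.degrees(np.arctan2(tx[1],tx[0]))
    dy=(cur-yaw+90)%180-90
    print("t",o["t"],"pos",o["eef_pos"].round(4),"yaw",cur.round(2),"q7",o["q"][6].round(2),"tilt",M.as_matrix()[:,2].round(3))
    print("shift",d.round(4),"az",np.radians(dy).round(4),"F",np.round(o["contact_force"],1),"gw",round(o["gripper_width"],3))
def gz(gx,gy=0,yaw=-2.7,c=(.600,-.0413)):
    a=np.radians(yaw);return c[0]+gx*np.cos(a)-gy*np.sin(a),c[1]+gx*np.sin(a)+gy*np.cos(a)
if __name__=="__main__":go(*map(float,sys.argv[1:]))
E
python3 go.py 0.3827 -0.302 0.13 -11
```

```text
t 0.1 pos [ 0.2082 -0.6415  0.2304] yaw 17.98 q7 -0.08 tilt [-0.001  0.001 -1.   ]
shift [ 0.2708 -0.2689  0.1008] az 0.5059 F [-0.6  0.4 -0.3] gw 1.003
```

```bash
python3 -m jog '[{"x":0.04,"y":-0.03,"z":0,"az":0.1},{"x":0.07,"y":-0.07,"z":0,"az":0.2},{"x":0.11,"y":-0.1,"z":0,"az":0.3},{"x":0.14,"y":-0.14,"z":0.02,"az":0.4},{"x":0.18,"y":-0.17,"z":0.03,"az":0.506},{"x":0.21,"y":-0.21,"z":0.05,"az":0.506},{"x":0.24,"y":-0.24,"z":0.08,"az":0.506},{"x":0.26,"y":-0.26,"z":0.1,"az":0.506},{"x":0.271,"y":-0.269,"z":0.1,"az":0.506},{"x":0.271,"y":-0.269,"z":0.1,"az":0.506},{"x":0.271,"y":-0.269,"z":0.1,"az":0.506}]' 1; python3 go.py 0.3827 -0.302 0.009 -11
```

```text
t 0.1 pos [ 0.2082 -0.6415  0.2304] yaw 17.98 q7 -0.08 tilt [-0.001  0.001 -1.   ]
shift [ 0.2708 -0.2687  0.2218] az 0.5059 F [-0.6  0.4 -0.3] gw 1.003validation failed for argument at $[0]...
```

```bash
python3 -m jog '[{"x":0.04,"y":-0.03,"z":0.0,"ax":0.0,"ay":0.0,"az":0.1},{"x":0.07,"y":-0.07,"z":0.0,"ax":0.0,"ay":0.0,"az":0.2},{"x":0.11,"y":-0.1,"z":0.0,"ax":0.0,"ay":0.0,"az":0.3},{"x":0.14,"y":-0.14,"z":0.02,"ax":0.0,"ay":0.0,"az":0.4},{"x":0.18,"y":-0.17,"z":0.03,"ax":0.0,"ay":0.0,"az":0.506},{"x":0.21,"y":-0.21,"z":0.05,"ax":0.0,"ay":0.0,"az":0.506},{"x":0.24,"y":-0.24,"z":0.08,"ax":0.0,"ay":0.0,"az":0.506},{"x":0.26,"y":-0.26,"z":0.1,"ax":0.0,"ay":0.0,"az":0.506},{"x":0.271,"y":-0.269,"z":0.1,"ax":0.0,"ay":0.0,"az":0.506},{"x":0.271,"y":-0.269,"z":0.1,"ax":0.0,"ay":0.0,"az":0.506}]' 1; python3 go.py 0.3827 -0.302 0.009 -11
```

```text
t: 1.1
eef_pos: [0.3839, -0.2999, 0.1305]
tool_rot: [-0.001, 0.996, -0.094, -0.001]
contact_force: [0.6, -0.4, -0.1]
gripper_width: 1.002
grasp_force: 0.0
t 1.1 pos [ 0.3839 -0.2999  0.1305] yaw -10.73 q7 -1.24 tilt [-0.001  0.002 -1.   ]
shift [-0.0006  0.0025  0.1215] az 0.0047 F [ 0.6 -0.4 -0.1] gw 1.002
```

```bash
python3 -m jog '[{"x":0.0,"y":0.002,"z":0.04,"ax":0.0,"ay":0.0,"az":0.005},{"x":0.0,"y":0.002,"z":0.07,"ax":0.0,"ay":0.0,"az":0.005},{"x":0.0,"y":0.002,"z":0.1,"ax":0.0,"ay":0.0,"az":0.005},{"x":0.0,"y":0.002,"z":0.115,"ax":0.0,"ay":0.0,"az":0.005},{"x":0.0,"y":0.002,"z":0.121,"ax":0.0,"ay":0.0,"az":0.005},{"x":0.0,"y":0.002,"z":0.121,"ax":0.0,"ay":0.0,"az":0.005}]' && python3 -m jog '[{"x":0.0,"y":0.0,"z":0.0,"ax":0.0,"ay":0.0,"az":0.0},{"x":0.0,"y":0.0,"z":0.0,"ax":0.0,"ay":0.0,"az":0.0},{"x":0.0,"y":0.0,"z":0.0,"ax":0.0,"ay":0.0,"az":0.0},{"x":0.0,"y":0.0,"z":0.0,"ax":0.0,"ay":0.0,"az":0.0},{"x":0.0,"y":0.0,"z":0.0,"ax":0.0,"ay":0.0,"az":0.0},{"x":0.0,"y":0.0,"z":0.0,"ax":0.0,"ay":0.0,"az":0.0},{"x":0.0,"y":0.0,"z":0.0,"ax":0.0,"ay":0.0,"az":0.0},{"x":0.0,"y":0.0,"z":0.0,"ax":0.0,"ay":0.0,"az":0.0}]' 0 50
```

```text
t: 1.7
eef_pos: [0.3822, -0.3055, 0.0101]
tool_rot: [0.0, 0.995, -0.099, -0.0]
contact_force: [0.4, -0.1, 0.5]
gripper_width: 1.0
grasp_force: 0.0
t: 2.5
eef_pos: [0.3834, -0.3047, 0.0113]
tool_rot: [0.0, 0.995, -0.098, 0.001]
contact_force: [-0.9, 1.2, 6.1]
gripper_width: 0.503
grasp_force: 50.5
```

```bash
python3 -m jog '[{"x":0.0,"y":0.0,"z":-0.02,"ax":0.0,"ay":0.0,"az":0.0},{"x":0.0,"y":0.0,"z":-0.05,"ax":0.0,"ay":0.0,"az":0.0},{"x":0.0,"y":0.0,"z":-0.085,"ax":0.0,"ay":0.0,"az":0.0},{"x":0.0,"y":0.0,"z":-0.1,"ax":0.0,"ay":0.0,"az":0.0},{"x":0.0,"y":0.0,"z":-0.1,"ax":0.0,"ay":0.0,"az":0.0}]'; python3 -c "
from go import *
x,y=gz(-.057);print(x,y);go(x,y,.06,-2.7)"
```

```text
t: 3.0
eef_pos: [0.384, -0.3055, 0.1127]
tool_rot: [0.001, 0.995, -0.099, 0.002]
contact_force: [-0.2, 0.2, -3.0]
gripper_width: 0.512
grasp_force: 52.4
0.5430632771271677 -0.03861493230955037
t 3.0 pos [ 0.384  -0.3055  0.1127] yaw -11.31 q7 -1.24 tilt [ 0.004 -0.003 -1.   ]
shift [ 0.1034 -0.293   0.0526] az -0.1502 F [-0.2  0.2 -3. ] gw 0.512
```

```bash
python3 -m jog '[{"x":0.01,"y":-0.02,"z":0.0,"ax":0.0,"ay":0.0,"az":-0.03},{"x":0.02,"y":-0.06,"z":0.0,"ax":0.0,"ay":0.0,"az":-0.08},{"x":0.035,"y":-0.1,"z":0.0,"ax":0.0,"ay":0.0,"az":-0.15},{"x":0.05,"y":-0.14,"z":0.0,"ax":0.0,"ay":0.0,"az":-0.15},{"x":0.065,"y":-0.18,"z":0.0,"ax":0.0,"ay":0.0,"az":-0.15},{"x":0.08,"y":-0.22,"z":0.0,"ax":0.0,"ay":0.0,"az":-0.15},{"x":0.095,"y":-0.26,"z":0.0,"ax":0.0,"ay":0.0,"az":-0.15},{"x":0.102,"y":-0.285,"z":0.02,"ax":0.0,"ay":0.0,"az":-0.15},{"x":0.103,"y":-0.293,"z":0.045,"ax":0.0,"ay":0.0,"az":-0.15},{"x":0.103,"y":-0.293,"z":0.052,"ax":0.0,"ay":0.0,"az":-0.15},{"x":0.103,"y":-0.293,"z":0.052,"ax":0.0,"ay":0.0,"az":-0.15}]'
python3 - <<'E'
from go import *
x,y=gz(-.057);go(x,y,.022,-2.7)
t=read_camera("top");s=read_camera("side")
a=cv2.resize(t[105:230,225:325],(480,600),interpolation=cv2.INTER_CUBIC);b=cv2.resize(s[150:230,215:315],(320,256),interpolation=cv2.INTER_CUBIC)
c=np.zeros((600,800,3),np.uint8);c[:,:480]=a;c[:256,480:]=b;cv2.imwrite("pics/deck1.png",c[:,:,::-1])
E
```

```text
t: 4.1
eef_pos: [0.5389, -0.038, 0.0563]
tool_rot: [0.0, 1.0, -0.024, -0.002]
contact_force: [-0.1, -0.3, -3.4]
gripper_width: 0.509
grasp_force: 52.1
t 4.1 pos [ 0.5389 -0.038   0.0563] yaw -2.71 q7 -1.76 tilt [-0.005 -0.001 -1.   ]
shift [0.0043 0.0004 0.0343] az -0.0001 F [-0.1 -0.3 -3.4] gw 0.509
```

View pics/deck1.png

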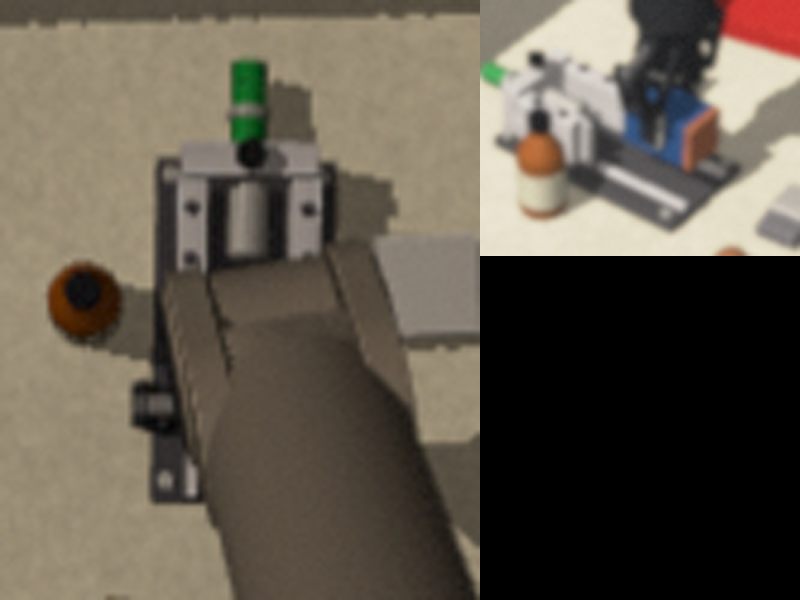

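The side crop shows the holder upright in the gripper over the rails, copper toward the robot at about (700,135). The arm blocks the top view. I'll lower it to the deck.

```bash
python3 -m jog '[{"x":0.004,"y":0.0,"z":0.01,"ax":0.0,"ay":-0.005,"az":0.0},{"x":0.004,"y":0.0,"z":0.02,"ax":0.0,"ay":-0.005,"az":0.0},{"x":0.004,"y":0.0,"z":0.028,"ax":0.0,"ay":-0.005,"az":0.0},{"x":0.004,"y":0.0,"z":0.032,"ax":0.0,"ay":-0.005,"az":0.0},{"x":0.004,"y":0.0,"z":0.034,"ax":0.0,"ay":-0.005,"az":0.0},{"x":0.004,"y":0.0,"z":0.034,"ax":0.0,"ay":-0.005,"az":0.0}]'; python3 go.py 0.5430 -0.0386 0.0215 -2.7
```

```text
t: 4.8
eef_pos: [0.5449, -0.0375, 0.024]
tool_rot: [-0.0, 1.0, -0.024, -0.003]
contact_force: [-0.3, 0.9, -2.8]
gripper_width: 0.504
grasp_force: 52.3
t 4.8 pos [ 0.5449 -0.0375  0.024 ] yaw -2.7 q7 -1.78 tilt [-0.006  0.    -1.   ]
shift [-0.0019  0.0011  0.0025] az -0.0001 F [-0.3  0.9 -2.8] gw 0.504
```

```bash
python3 -m jog '[{"x":0.0,"y":0.001,"z":0.001,"ax":0.0,"ay":0.0,"az":0.0},{"x":0.0,"y":0.001,"z":0.003,"ax":0.0,"ay":0.0,"az":0.0},{"x":0.0,"y":0.001,"z":0.003,"ax":0.0,"ay":0.0,"az":0.0}]'; python3 go.py 0.5430 -0.0386 0.0215 -2.7
```

```text
t: 5.1
eef_pos: [0.5454, -0.0387, 0.0215]
tool_rot: [-0.0, 1.0, -0.024, -0.002]
contact_force: [-0.1, -0.2, -1.4]
gripper_width: 0.506
grasp_force: 52.1
t 5.1 pos [ 0.5454 -0.0387  0.0215] yaw -2.72 q7 -1.77 tilt [-0.004  0.    -1.   ]
shift [-0.0024 -0.      0.    ] az -0.0004 F [-0.1 -0.2 -1.4] gw 0.506
```

```bash
python3 -m jog '[{"x":0.0,"y":0.0,"z":0.0,"ax":0.0,"ay":0.0,"az":0.0},{"x":0.0,"y":0.0,"z":0.0,"ax":0.0,"ay":0.0,"az":0.0},{"x":0.0,"y":0.0,"z":0.0,"ax":0.0,"ay":0.0,"az":0.0},{"x":0.0,"y":0.0,"z":0.0,"ax":0.0,"ay":0.0,"az":0.0},{"x":0.0,"y":0.0,"z":-0.02,"ax":0.0,"ay":0.0,"az":0.0},{"x":0.0,"y":0.0,"z":-0.06,"ax":0.0,"ay":0.0,"az":0.0},{"x":-0.02,"y":0.0,"z":-0.08,"ax":0.0,"ay":0.0,"az":0.0},{"x":-0.06,"y":0.0,"z":-0.08,"ax":0.0,"ay":0.0,"az":0.0},{"x":-0.085,"y":0.0,"z":-0.08,"ax":0.0,"ay":0.0,"az":0.0},{"x":-0.085,"y":0.0,"z":-0.08,"ax":0.0,"ay":0.0,"az":0.0}]' 0.9; python3 -m jog '[{"x":0.0,"y":0.0,"z":0.0,"ax":0.0,"ay":0.0,"az":0.0},{"x":0.0,"y":0.0,"z":0.0,"ax":0.0,"ay":0.0,"az":0.0},{"x":0.0,"y":0.0,"z":0.0,"ax":0.0,"ay":0.0,"az":0.0},{"x":0.0,"y":0.0,"z":0.0,"ax":0.0,"ay":0.0,"az":0.0},{"x":0.0,"y":0.0,"z":0.0,"ax":0.0,"ay":0.0,"az":0.0},{"x":0.0,"y":0.0,"z":0.0,"ax":0.0,"ay":0.0,"az":0.0}]' 0; python3 -c "
from go import *
x,y=gz(-.057-.067);print(x,y);go(x,y,.026,-2.7)"
```

```text
t: 6.1
eef_pos: [0.4567, -0.0348, 0.1016]
tool_rot: [0.0, 1.0, -0.024, -0.004]
contact_force: [0.7, 0.4, -0.3]
gripper_width: 0.901
grasp_force: 0.0
t: 6.7
eef_pos: [0.4607, -0.0346, 0.1016]
tool_rot: [-0.0, 1.0, -0.024, -0.003]
contact_force: [-0.2, -0.5, -0.5]
gripper_width: 0.001
grasp_force: 0.0
0.4761376555047157 -0.035458800112004314
t 6.7 pos [ 0.4607 -0.0346  0.1016] yaw -2.71 q7 -1.76 tilt [-0.005  0.    -1.   ]
shift [0.0159 0.0002 0.0755] az -0.0001 F [-0.2 -0.5 -0.5] gw 0.001
```

```bash
python3 -m jog '[{"x":0.012,"y":0.0,"z":0.02,"ax":0.0,"ay":0.0,"az":0.0},{"x":0.014,"y":0.0,"z":0.05,"ax":0.0,"ay":0.0,"az":0.0},{"x":0.014,"y":0.0,"z":0.07,"ax":0.0,"ay":0.0,"az":0.0},{"x":0.014,"y":0.0,"z":0.075,"ax":0.0,"ay":0.0,"az":0.0},{"x":0.014,"y":0.0,"z":0.075,"ax":0.0,"ay":0.0,"az":0.0}]'; python3 -m jog '[{"x":0.01,"y":0.0,"z":0.0,"ax":0.0,"ay":0.0,"az":0.0},{"x":0.015,"y":0.0,"z":0.0,"ax":0.0,"ay":0.0,"az":0.0},{"x":0.02,"y":0.0,"z":0.0,"ax":0.0,"ay":0.0,"az":0.0},{"x":0.025,"y":0.0,"z":0.0,"ax":0.0,"ay":0.0,"az":0.0},{"x":0.03,"y":0.0,"z":0.0,"ax":0.0,"ay":0.0,"az":0.0},{"x":0.03,"y":0.0,"z":0.0,"ax":0.0,"ay":0.0,"az":0.0}]';  python3 go.py 0.55 -0.0386 0.026 -2.7
```

```text
t: 7.2
eef_pos: [0.4737, -0.0351, 0.0262]
tool_rot: [-0.0, 1.0, -0.024, -0.003]
contact_force: [0.1, 0.0, 0.2]
gripper_width: 0.002
grasp_force: 0.0
t: 7.8
eef_pos: [0.5051, -0.0366, 0.0267]
tool_rot: [-0.0, 1.0, -0.024, -0.002]
contact_force: [-0.0, -0.4, -0.6]
gripper_width: 0.002
grasp_force: 0.0
t 7.8 pos [ 0.5051 -0.0366  0.0267] yaw -2.71 q7 -1.79 tilt [-0.004  0.    -1.   ]
shift [ 0.0449 -0.0001  0.0005] az -0.0002 F [-0.  -0.4 -0.6] gw 0.002
```

```bash
python3 -m jog '[{"x":0.005,"y":0.0,"z":0.0,"ax":0.0,"ay":0.0,"az":0.0},{"x":0.01,"y":0.0,"z":0.0,"ax":0.0,"ay":0.0,"az":0.0},{"x":0.015,"y":0.0,"z":0.0,"ax":0.0,"ay":0.0,"az":0.0},{"x":0.02,"y":0.0,"z":0.0,"ax":0.0,"ay":0.0,"az":0.0}]'; python3 -m jog '[{"x":0.005,"y":0.0,"z":0.0,"ax":0.0,"ay":0.0,"az":0.0},{"x":0.01,"y":0.0,"z":0.0,"ax":0.0,"ay":0.0,"az":0.0},{"x":0.014,"y":0.0,"z":0.0,"ax":0.0,"ay":0.0,"az":0.0},{"x":0.018,"y":0.0,"z":0.0,"ax":0.0,"ay":0.0,"az":0.0}]'; python3 -m jog '[{"x":0.002,"y":0.0,"z":0.0,"ax":0.0,"ay":0.0,"az":0.0},{"x":0.004,"y":0.0,"z":0.0,"ax":0.0,"ay":0.0,"az":0.0}]'; python3 go.py 0.555 -0.0391 0.026 -2.7
```

```text
t: 8.2
eef_pos: [0.5245, -0.0376, 0.0264]
tool_rot: [-0.0, 1.0, -0.024, -0.003]
contact_force: [-1.8, -0.1, 1.4]
gripper_width: -0.005
grasp_force: 1.0
t: 8.6
eef_pos: [0.5424, -0.0384, 0.0263]
tool_rot: [-0.0, 1.0, -0.024, -0.003]
contact_force: [-2.0, 0.7, 1.2]
gripper_width: -0.003
grasp_force: 1.2
t: 8.8
eef_pos: [0.5461, -0.0386, 0.0263]
tool_rot: [-0.0, 1.0, -0.024, -0.003]
contact_force: [-2.2, 0.1, 2.6]
gripper_width: 0.003
grasp_force: 1.2
t 8.8 pos [ 0.5461 -0.0386  0.0263] yaw -2.7 q7 -1.78 tilt [-0.005  0.    -1.   ]
shift [0.0089 0.0001 0.0002] az -0.0001 F [-2.2  0.1  2.6] gw 0.003
```

```bash
python3 -m jog '[{"x":0.002,"y":0.0,"z":0.0,"ax":0.0,"ay":0.0,"az":0.0},{"x":0.004,"y":0.0,"z":0.0,"ax":0.0,"ay":0.0,"az":0.0}]' | sed -n '2p;4p';python3 -m jog '[{"x":0.001,"y":0.0,"z":0.0,"ax":0.0,"ay":0.0,"az":0.0},{"x":0.002,"y":0.0,"z":0.0,"ax":0.0,"ay":0.0,"az":0.0}]' | sed -n '2p;4p'; python3 -m jog '[{"x":0.001,"y":0.0,"z":0.0,"ax":0.0,"ay":0.0,"az":0.0},{"x":0.002,"y":0.0,"z":0.0,"ax":0.0,"ay":0.0,"az":0.0}]' | sed -n '2p;4p'
```

```text
eef_pos: [0.5501, -0.0388, 0.0263]
contact_force: [-2.3, -0.8, 1.5]
eef_pos: [0.5521, -0.0389, 0.0263]
contact_force: [-2.2, -0.2, 1.4]
eef_pos: [0.5541, -0.039, 0.0263]
contact_force: [-2.0, -0.3, 2.1]
```

```bash
python3 -m jog '[{"x":0.001,"y":0.0,"z":0.0,"ax":0.0,"ay":0.0,"az":0.0},{"x":0.002,"y":0.0,"z":0.0,"ax":0.0,"ay":0.0,"az":0.0}]' | sed -n '2p;4p'
```

```text
eef_pos: [0.5561, -0.0391, 0.0263]
contact_force: [-2.4, 0.3, 3.1]
```

```bash
python3 -m jog '[{"x":0.001,"y":0.0,"z":0.0,"ax":0.0,"ay":0.0,"az":0.0},{"x":0.002,"y":0.0,"z":0.0,"ax":0.0,"ay":0.0,"az":0.0}]' | sed -n '2p;4p'; python3 -m jog '[{"x":0.001,"y":0.0,"z":0.0,"ax":0.0,"ay":0.0,"az":0.0},{"x":0.002,"y":0.0,"z":0.0,"ax":0.0,"ay":0.0,"az":0.0}]' | sed -n '2p;4p'
```

```text
eef_pos: [0.5582, -0.0392, 0.0262]
contact_force: [-2.0, -0.1, 1.2]
eef_pos: [0.5602, -0.0393, 0.0262]
contact_force: [-1.8, -0.8, 1.8]
```

```bash
python3 -m jog '[{"x":0.001,"y":0.0,"z":0.0,"ax":0.0,"ay":0.0,"az":0.0},{"x":0.002,"y":0.0,"z":0.0,"ax":0.0,"ay":0.0,"az":0.0}]' | sed -n '2p;4p'
```

```text
eef_pos: [0.5621, -0.0394, 0.0262]
contact_force: [-1.7, 0.2, 2.0]
```

```bash
python3 -m jog '[{"x":0.001,"y":0.0,"z":0.0,"ax":0.0,"ay":0.0,"az":0.0},{"x":0.002,"y":0.0,"z":0.0,"ax":0.0,"ay":0.0,"az":0.0}]' | sed -n '2p;4p'
```

```text
eef_pos: [0.5641, -0.0395, 0.0262]
contact_force: [-2.8, 0.2, 1.2]
```

```bash
python3 -m jog '[{"x":0.001,"y":0.0,"z":0.0,"ax":0.0,"ay":0.0,"az":0.0},{"x":0.002,"y":0.0,"z":0.0,"ax":0.0,"ay":0.0,"az":0.0}]' | sed -n '2p;4p'
```

```text
eef_pos: [0.5661, -0.0395, 0.0262]
contact_force: [-2.8, 0.6, 2.4]
```

```bash
python3 -m jog '[{"x":0.001,"y":0.0,"z":0.0,"ax":0.0,"ay":0.0,"az":0.0},{"x":0.002,"y":0.0,"z":0.0,"ax":0.0,"ay":0.0,"az":0.0}]' | sed -n '2p;4p'
```

```text
eef_pos: [0.5681, -0.0396, 0.0262]
contact_force: [-1.9, -0.5, 1.7]
```

```bash
python3 -m jog '[{"x":0.001,"y":0.0,"z":0.0,"ax":0.0,"ay":0.0,"az":0.0},{"x":0.002,"y":0.0,"z":0.0,"ax":0.0,"ay":0.0,"az":0.0},{"x":0.003,"y":0.0,"z":0.0,"ax":0.0,"ay":0.0,"az":0.0}]' | sed -n '2p;4p'
```

```text
eef_pos: [0.5712, -0.0398, 0.0262]
contact_force: [-1.8, 0.1, 1.4]
```

B has gone well past where an undersize holder would stop, and the force is still only about 2 N, so B is the one that fits. I'll keep pushing it home.

```bash
python3 -m jog '[{"x":0.003,"y":0.0,"z":0.0,"ax":0.0,"ay":0.0,"az":0.0},{"x":0.006,"y":0.0,"z":0.0,"ax":0.0,"ay":0.0,"az":0.0},{"x":0.009,"y":0.0,"z":0.0,"ax":0.0,"ay":0.0,"az":0.0}]' | sed -n '2p;4p'
```

```text
eef_pos: [0.5805, -0.0403, 0.0261]
contact_force: [-1.3, -0.2, 2.1]
```

```bash
python3 -m jog '[{"x":0.002,"y":0.0,"z":0.0,"ax":0.0,"ay":0.0,"az":0.0},{"x":0.004,"y":0.0,"z":0.0,"ax":0.0,"ay":0.0,"az":0.0},{"x":0.006,"y":0.0,"z":0.0,"ax":0.0,"ay":0.0,"az":0.0}]' | sed -n '2p;4p'
```

```text
eef_pos: [0.5862, -0.0405, 0.0261]
contact_force: [-2.7, -0.5, 1.0]
```

```bash
python3 -m jog '[{"x":0.002,"y":0.0,"z":0.0,"ax":0.0,"ay":0.0,"az":0.0},{"x":0.004,"y":0.0,"z":0.0,"ax":0.0,"ay":0.0,"az":0.0}]' | sed -n '2p;4p'; python3 go.py 0.599 -0.0413 0.026 -2.7
```

```text
eef_pos: [0.5902, -0.0407, 0.0261]
contact_force: [-2.2, 0.8, 1.0]
t 11.9 pos [ 0.5902 -0.0407  0.0261] yaw -2.71 q7 -1.76 tilt [-0.005  0.    -1.   ]
shift [0.0088 0.0002 0.0001] az -0.0001 F [-2.2  0.8  1. ] gw 0.0
```

```bash
python3 -m jog '[{"x":0.002,"y":0.0,"z":0.0,"ax":0.0,"ay":0.0,"az":0.0},{"x":0.004,"y":0.0,"z":0.0,"ax":0.0,"ay":0.0,"az":0.0}]' | sed -n '2p;4p'
```

```text
eef_pos: [0.5942, -0.0409, 0.0261]
contact_force: [-1.5, 0.3, 1.8]
```

```bash
python3 -m jog '[{"x":0.001,"y":0.0,"z":0.0,"ax":0.0,"ay":0.0,"az":0.0},{"x":0.002,"y":0.0,"z":0.0,"ax":0.0,"ay":0.0,"az":0.0}]' | sed -n '2p;4p'
```

```text
eef_pos: [0.5961, -0.041, 0.0261]
contact_force: [-2.2, 0.6, 2.0]
```

```bash
python3 -m jog '[{"x":0.001,"y":0.0,"z":0.0,"ax":0.0,"ay":0.0,"az":0.0},{"x":0.002,"y":0.0,"z":0.0,"ax":0.0,"ay":0.0,"az":0.0}]' | sed -n '2p;4p'
```

```text
eef_pos: [0.5972, -0.041, 0.0259]
contact_force: [-6.3, 0.7, 4.5]
```

```bash
python3 -m jog '[{"x":0.001,"y":0.0,"z":0.0,"ax":0.0,"ay":0.0,"az":0.0}]' | sed -n '2p;4p'
```

```text
eef_pos: [0.5972, -0.0411, 0.0257]
contact_force: [-9.1, 0.9, 6.6]
```

The holder stopped dead at 0.597 with 9 N, which is home. I'll retreat and look.

```bash
python3 -m jog '[{"x":-0.01,"y":0.0,"z":0.0,"ax":0.0,"ay":0.0,"az":0.0},{"x":-0.04,"y":0.0,"z":0.0,"ax":0.0,"ay":0.0,"az":0.0},{"x":-0.06,"y":0.0,"z":-0.03,"ax":0.0,"ay":0.0,"az":0.0},{"x":-0.08,"y":0.0,"z":-0.07,"ax":0.0,"ay":0.0,"az":0.0},{"x":-0.1,"y":0.0,"z":-0.11,"ax":0.0,"ay":0.0,"az":0.0},{"x":-0.1,"y":0.0,"z":-0.13,"ax":0.0,"ay":0.0,"az":0.0},{"x":-0.1,"y":0.0,"z":-0.13,"ax":0.0,"ay":0.0,"az":0.0}]' 1; python3 go.py 0.386 0.2965 0.13 74.3; python3 -c "
from h import *
o=get_obs();print(o['q'].round(2))"
```

```text
t: 13.3
eef_pos: [0.502, -0.0365, 0.16]
tool_rot: [-0.0, 1.0, -0.024, 0.002]
contact_force: [-0.0, 0.6, 0.7]
gripper_width: 1.0
grasp_force: 0.0
t 13.3 pos [ 0.502  -0.0365  0.16  ] yaw -2.72 q7 -1.73 tilt [ 0.003 -0.    -1.   ]
shift [-0.1318 -0.3271  0.0296] az -1.3442 F [-0.   0.6  0.7] gw 1.0
[ 0.1   0.29 -0.18  2.02  0.07  0.83 -1.73]
```

```bash
python3 -m jog '[{"x":-0.01,"y":-0.03,"z":0.0,"ax":0.0,"ay":0.0,"az":-0.12},{"x":-0.03,"y":-0.07,"z":0.0,"ax":0.0,"ay":0.0,"az":-0.25},{"x":-0.04,"y":-0.11,"z":0.0,"ax":0.0,"ay":0.0,"az":-0.39},{"x":-0.06,"y":-0.15,"z":0.0,"ax":0.0,"ay":0.0,"az":-0.53},{"x":-0.08,"y":-0.19,"z":0.0,"ax":0.0,"ay":0.0,"az":-0.67},{"x":-0.09,"y":-0.23,"z":0.01,"ax":0.0,"ay":0.0,"az":-0.81},{"x":-0.11,"y":-0.27,"z":0.02,"ax":0.0,"ay":0.0,"az":-0.95},{"x":-0.125,"y":-0.31,"z":0.03,"ax":0.0,"ay":0.0,"az":-1.09},{"x":-0.132,"y":-0.327,"z":0.03,"ax":0.0,"ay":0.0,"az":-1.22},{"x":-0.132,"y":-0.327,"z":0.03,"ax":0.0,"ay":0.0,"az":-1.33},{"x":-0.132,"y":-0.327,"z":0.03,"ax":0.0,"ay":0.0,"az":-1.344},{"x":-0.132,"y":-0.327,"z":0.03,"ax":0.0,"ay":0.0,"az":-1.344}]' 1
python3 - <<'E'
from go import *
go(.386,.2965,.011,74.3)
t=read_camera("top");s=read_camera("side")
a=cv2.resize(t[105:230,225:325],(480,600),interpolation=cv2.INTER_CUBIC);b=cv2.resize(s[150:230,215:315],(320,256),interpolation=cv2.INTER_CUBIC)
c=np.zeros((600,800,3),np.uint8);c[:,:480]=a;c[:256,480:]=b;cv2.imwrite("pics/home.png",c[:,:,::-1])
E
```

```text
t: 14.5
eef_pos: [0.3833, 0.296, 0.1265]
tool_rot: [-0.002, 0.798, 0.603, -0.002]
contact_force: [0.1, 0.3, 0.3]
gripper_width: 0.998
grasp_force: 0.0
t 14.5 pos [0.3833 0.296  0.1265] yaw 74.13 q7 -1.32 tilt [-0.006  0.    -1.   ]
shift [0.0014 0.0031 0.1155] az -0.003 F [0.1 0.3 0.3] gw 0.998
```

View pics/home.png

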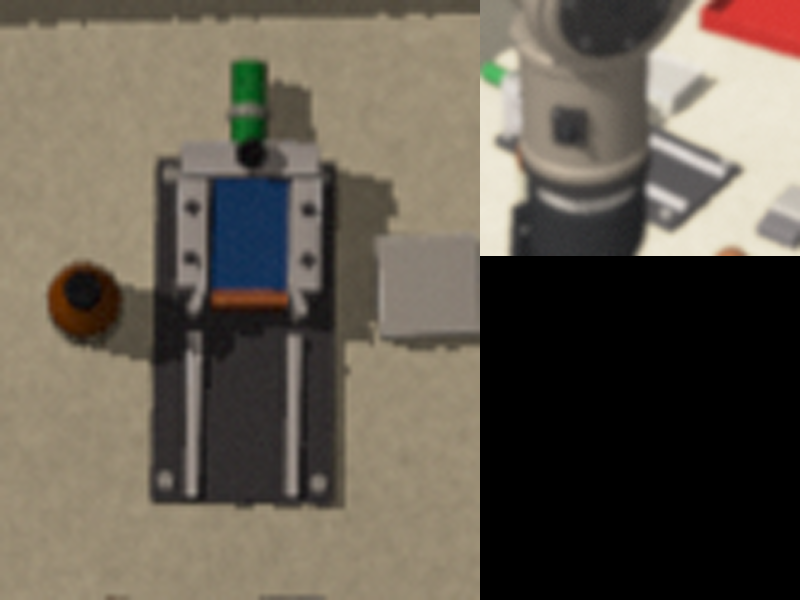

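The top crop shows holder B seated between the cheeks with its blue edge on the end block at about (250,178) and copper at (250,300). B is home and nothing nearby has moved. Next I'll grasp A.

```bash
python3 -m jog '[{"x":0.001,"y":0.003,"z":0.04,"ax":0.0,"ay":0.0,"az":-0.003},{"x":0.001,"y":0.003,"z":0.07,"ax":0.0,"ay":0.0,"az":-0.003},{"x":0.001,"y":0.003,"z":0.1,"ax":0.0,"ay":0.0,"az":-0.003},{"x":0.001,"y":0.003,"z":0.112,"ax":0.0,"ay":0.0,"az":-0.003},{"x":0.001,"y":0.003,"z":0.115,"ax":0.0,"ay":0.0,"az":-0.003},{"x":0.001,"y":0.003,"z":0.115,"ax":0.0,"ay":0.0,"az":-0.003}]' && python3 -m jog '[{"x":0.0,"y":0.0,"z":0.0,"ax":0.0,"ay":0.0,"az":0.0},{"x":0.0,"y":0.0,"z":0.0,"ax":0.0,"ay":0.0,"az":0.0},{"x":0.0,"y":0.0,"z":0.0,"ax":0.0,"ay":0.0,"az":0.0},{"x":0.0,"y":0.0,"z":0.0,"ax":0.0,"ay":0.0,"az":0.0},{"x":0.0,"y":0.0,"z":0.0,"ax":0.0,"ay":0.0,"az":0.0},{"x":0.0,"y":0.0,"z":0.0,"ax":0.0,"ay":0.0,"az":0.0},{"x":0.0,"y":0.0,"z":0.0,"ax":0.0,"ay":0.0,"az":0.0},{"x":0.0,"y":0.0,"z":0.0,"ax":0.0,"ay":0.0,"az":0.0}]' 0 50 && python3 -m jog '[{"x":0.0,"y":0.0,"z":-0.02,"ax":0.0,"ay":0.0,"az":0.0},{"x":0.0,"y":0.0,"z":-0.05,"ax":0.0,"ay":0.0,"az":0.0},{"x":0.0,"y":0.0,"z":-0.09,"ax":0.0,"ay":0.0,"az":0.0},{"x":0.0,"y":0.0,"z":-0.13,"ax":0.0,"ay":0.0,"az":0.0},{"x":0.0,"y":0.0,"z":-0.14,"ax":0.0,"ay":0.0,"az":0.0}]'; python3 go.py 0.593 -0.358 0.15 5; python3 go.py 0.593 -0.358 0.15 95
```

```text
t: 15.2
eef_pos: [0.3862, 0.2969, 0.0126]
tool_rot: [-0.002, 0.796, 0.605, -0.002]
contact_force: [0.7, 0.0, 0.9]
gripper_width: 0.998
grasp_force: 0.0
t: 16.0
eef_pos: [0.3861, 0.2971, 0.0132]
tool_rot: [-0.002, 0.796, 0.605, -0.001]
contact_force: [-1.9, -1.1, 7.5]
gripper_width: 0.505
grasp_force: 50.9
t: 16.5
eef_pos: [0.388, 0.2981, 0.1559]
tool_rot: [-0.001, 0.796, 0.605, 0.001]
contact_force: [0.5, 0.9, -4.6]
gripper_width: 0.509
grasp_force: 53.2
t 16.5 pos [0.388  0.2981 0.1559] yaw 74.46 q7 -1.28 tilt [ 0.     0.004 -1.   ]
shift [-0.5771  0.3733  0.0035] az 1.2123 F [ 0.5  0.9 -4.6] gw 0.509
t 16.5 pos [0.388  0.2981 0.1559] yaw 74.46 q7 -1.28 tilt [ 0.     0.004 -1.   ]
shift [-0.5771  0.3733  0.0035] az -0.3585 F [ 0.5  0.9 -4.6] gw 0.509
```

```bash
python3 -m jog '[{"x":-0.02,"y":0.01,"z":0.0,"ax":0.0,"ay":0.0,"az":0.05},{"x":-0.055,"y":0.035,"z":0.0,"ax":0.0,"ay":0.0,"az":0.12},{"x":-0.09,"y":0.06,"z":0.0,"ax":0.0,"ay":0.0,"az":0.2},{"x":-0.13,"y":0.085,"z":0.0,"ax":0.0,"ay":0.0,"az":0.3},{"x":-0.17,"y":0.11,"z":0.0,"ax":0.0,"ay":0.0,"az":0.4},{"x":-0.21,"y":0.135,"z":0.0,"ax":0.0,"ay":0.0,"az":0.5},{"x":-0.25,"y":0.16,"z":0.0,"ax":0.0,"ay":0.0,"az":0.6},{"x":-0.29,"y":0.187,"z":0.0,"ax":0.0,"ay":0.0,"az":0.7},{"x":-0.33,"y":0.213,"z":0.0,"ax":0.0,"ay":0.0,"az":0.8},{"x":-0.37,"y":0.24,"z":0.0,"ax":0.0,"ay":0.0,"az":0.9},{"x":-0.41,"y":0.265,"z":0.0,"ax":0.0,"ay":0.0,"az":1.0},{"x":-0.43,"y":0.278,"z":0.0,"ax":0.0,"ay":0.0,"az":1.1}]'; python3 go.py 0.593 -0.358 0.15 5
```

```text
t: 17.7
eef_pos: [0.5383, -0.1976, 0.1498]
tool_rot: [0.001, 0.995, 0.095, -0.004]
contact_force: [0.3, 1.3, -4.0]
gripper_width: 0.506
grasp_force: 52.9
t 17.7 pos [ 0.5383 -0.1976  0.1498] yaw 10.91 q7 -1.22 tilt [-0.007 -0.002 -1.   ]
shift [ 0.0233  0.1679 -0.0002] az 0.1031 F [ 0.3  1.3 -4. ] gw 0.506
```

```bash
python3 -m jog '[{"x":0.005,"y":0.04,"z":0.0,"ax":0.0,"ay":0.0,"az":0.05},{"x":0.01,"y":0.08,"z":0.0,"ax":0.0,"ay":0.0,"az":0.1},{"x":0.018,"y":0.12,"z":0.0,"ax":0.0,"ay":0.0,"az":0.103},{"x":0.021,"y":0.15,"z":0.0,"ax":0.0,"ay":0.0,"az":0.103},{"x":0.023,"y":0.165,"z":0.02,"ax":0.0,"ay":0.0,"az":0.103},{"x":0.023,"y":0.168,"z":0.05,"ax":0.0,"ay":0.0,"az":0.103},{"x":0.023,"y":0.168,"z":0.08,"ax":0.0,"ay":0.0,"az":0.103},{"x":0.023,"y":0.168,"z":0.1,"ax":0.0,"ay":0.0,"az":0.103},{"x":0.023,"y":0.168,"z":0.12,"ax":0.0,"ay":0.0,"az":0.103},{"x":0.023,"y":0.168,"z":0.127,"ax":0.0,"ay":0.0,"az":0.103},{"x":0.023,"y":0.168,"z":0.127,"ax":0.0,"ay":0.0,"az":0.103}]'; python3 go.py 0.593 -0.358 0.017 5
```

```text
t: 18.8
eef_pos: [0.5928, -0.3514, 0.0217]
tool_rot: [-0.001, 0.999, 0.048, -0.004]
contact_force: [-0.1, -0.1, -4.2]
gripper_width: 0.509
grasp_force: 52.9
t 18.8 pos [ 0.5928 -0.3514  0.0217] yaw 5.55 q7 -1.1 tilt [-0.009  0.002 -1.   ]
shift [-0.0004  0.0066  0.0047] az 0.0096 F [-0.1 -0.1 -4.2] gw 0.509
```

```bash
python3 -m jog '[{"x":0.0,"y":0.0,"z":0.002,"ax":0.0,"ay":0.0,"az":0.0},{"x":0.0,"y":0.0,"z":0.004,"ax":0.0,"ay":0.0,"az":0.0},{"x":0.0,"y":0.0,"z":0.005,"ax":0.0,"ay":0.0,"az":0.0},{"x":0.0,"y":0.0,"z":0.005,"ax":0.0,"ay":0.0,"az":0.0}]'; python3 -m jog '[{"x":0.0,"y":0.0,"z":0.0,"ax":0.0,"ay":0.0,"az":0.0},{"x":0.0,"y":0.0,"z":0.0,"ax":0.0,"ay":0.0,"az":0.0},{"x":0.0,"y":0.0,"z":0.0,"ax":0.0,"ay":0.0,"az":0.0},{"x":0.0,"y":0.0,"z":0.0,"ax":0.0,"ay":0.0,"az":0.0},{"x":0.0,"y":0.0,"z":-0.02,"ax":0.0,"ay":0.0,"az":0.0},{"x":0.0,"y":0.0,"z":-0.06,"ax":0.0,"ay":0.0,"az":0.0},{"x":-0.02,"y":0.0,"z":-0.1,"ax":0.0,"ay":0.0,"az":0.0},{"x":-0.05,"y":0.02,"z":-0.14,"ax":0.0,"ay":0.0,"az":0.0},{"x":-0.08,"y":0.06,"z":-0.15,"ax":0.0,"ay":0.0,"az":0.0},{"x":-0.12,"y":0.09,"z":-0.15,"ax":0.0,"ay":0.0,"az":0.0},{"x":-0.15,"y":0.12,"z":-0.15,"ax":0.0,"ay":0.0,"az":0.0},{"x":-0.15,"y":0.12,"z":-0.15,"ax":0.0,"ay":0.0,"az":0.0}]' 0.9
python3 - <<'E'
from h import *
t=read_camera("top");s=read_camera("side")
a=cv2.resize(t,(512,384));b=cv2.resize(s[110:230,200:420],(440,240));c=np.zeros((600,800,3),np.uint8);c[:320,:512]=t[64:];c[330:570,:440]=b
c[0:280,520:800]=cv2.resize(t[135:205,345:415],(280,280),interpolation=cv2.INTER_CUBIC)
cv2.imwrite("pics/end.png",c[:,:,::-1])
E
```

```text
t: 19.2
eef_pos: [0.5947, -0.3523, 0.0195]
tool_rot: [-0.0, 0.999, 0.048, -0.002]
contact_force: [-0.7, -0.2, -4.1]
gripper_width: 0.506
grasp_force: 52.9
t: 20.4
eef_pos: [0.4497, -0.4941, 0.1702]
tool_rot: [0.002, 0.999, 0.042, -0.004]
contact_force: [-0.9, -0.3, 0.7]
gripper_width: 0.902
grasp_force: 0.0
```

View pics/end.png

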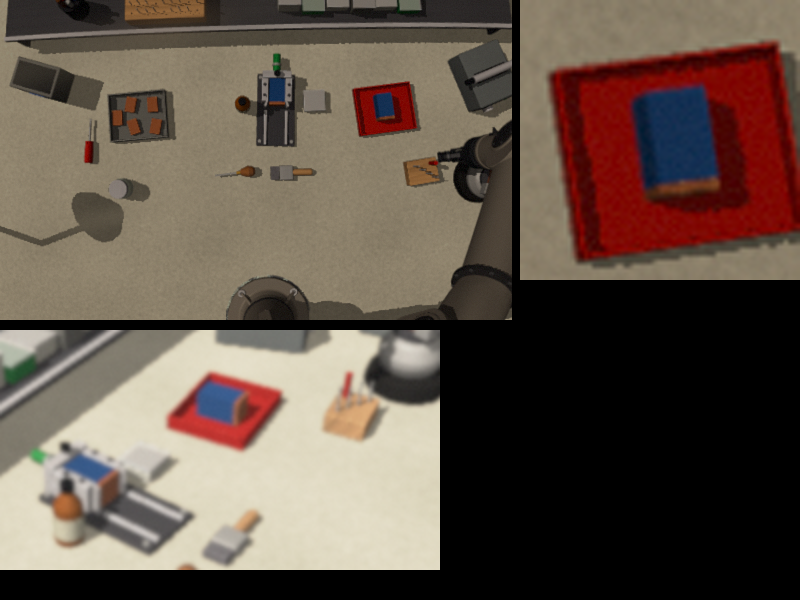

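The picture shows A flat in the red tray (detail at about (680,145)), B home in the gauge, and the other things where they were. I'll hand in.

```bash
python3 -c "
from station import *
print(hand_in())"
```

```text
the job is handed in; nothing more can be done
None
```

I handed the job in: the right-hand holder fits and sits fully home on the gauge pin, and the other lies flat in the red reject tray; I did not try that one on the pin, because the first one fitting made it the undersize one.

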